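# Sort a donor's mixed film into the archive trays

## Robot

A 7-joint arm with a two-finger parallel gripper is mounted at the origin on the work surface. World frame = base frame: x ahead of the robot, y to its left, z up, the work surface at z = 0. Lengths are in mm, angles in rad, forces in N, time in s.
With the tool pointing down it reaches from about 400 to 875 mm from the base axis. Payload 4.4 kg.
Tool frame: the origin (TCP) lies on the centre line of the jaws, within the pads' length; the fingertips stand 17 mm ahead of it and the grasp point (between the pads) lies 2 mm behind it; y points along the fingers, x is the direction in which the jaws open and shut, and the axes are right-handed (so a half turn about y gives the same grasp; the last joint's range is limited). The gripper opens to 85 mm and grips with 20 to 120 N. Pads are 22 mm wide; open, the fingers measure 114 mm over their backs; the gripper's body (76 mm by 85 mm) begins 54 mm behind the grasp point. The pads swing forward as they close: fully open they stand 13 mm farther back than shut.
Start: joints at [-1.314, 0.628, 0.038, 1.517, -0.027, 0.996, -0.02], TCP at [206.172, 616.45, 248.313] pointing down, gripper open.
Joint ranges: [-3.06, 3.06], [-0.37, 2.12], [-1.25, 1.32], [0.18, 2.47], [-1.1, 4.24], [0.23, 1.98], [-2.94, 2.94]. Speed limits (rad/s): [2.57, 2.57, 3.14, 3.14, 3.14, 3.14, 3.14].

## Interface

Orientations are given as a 3x3 rotation matrix whose columns are the frame's x, y, z axes.
In Python, from bench import bot gives the robot as it stands. The module is installed in compiled form; this text tells all that it offers.
- The arm moves only by the tool move_arm, never from a script. Its argument "commands" is a list of rows, each a list of 4 numbers: the shift along the tool's x, y, z in cm, then the turn about the tool's y in degrees. A call has 1 to 10 rows; each row is the pose to reach, as a shift and turn from the pose commanded when the call began, along the tool's axes at that moment; what a row does not reach only later rows make up. A row lasts 1/8 s, in which the tool goes at most 62.5 mm and 10.7 degrees, less where a joint would pass 70% of its speed; a pose out of reach is approached as far as the arm can. A call with a gripper value outside its range is refused whole. "grip" is the gripper's target within -1 to 1 (shut at 1, half-way at 0, fully open at -1), set as the call begins (left out, the last holds). The fingers move at their own pace and stop on an object; the grip force is fixed at half the most. Time passes only in rows, so rows that repeat a pose let the fingers close. It gives the time, the measured TCP pose, the force and the opening at its end, in the units of the state.
- bot.sense(): the state, without advancing time (a new reading comes with each control period).
- bot.camera(name): name is "scene" or "side" or "wrist"; returns a dict with "img" (384x512x3 uint8, red, green, blue), "depth" (384x512 float32, mm along the optical axis (not along the pixel's ray), 0 where there is no reading), "K" (3x3 intrinsics, pixels), "rvec" (rotation vector, rad) and "tvec" (3), from world to camera coordinates, as OpenCV has them. Camera axes: x right, y down, z forward; pixel columns grow to the right and rows downward; lengths in mm; the calibration is good to about 2 mm. A picture is of the moment at which its call begins.
- bot.sign_off(): hands the job in, once; it reports no verdict.
The state is a dict: "t": time; "qpos": joint angles; "dq": joint speeds; "joint_torque": joint torques, N m; "position": TCP position; "tcp_rot": TCP orientation; "force": force on the tool from outside, world axes, zero at the start; "ft_torque": the same for the moment, N m; "finger_gap": finger opening in mm.
Only numpy, scipy, OpenCV 4.12 (cv2) and the standard library are available. Lean on these libraries where they do the work, as an engineer would, in place of code of your own. Each camera call takes 0.05 s, during which the arm holds its last target. There are 200 camera calls.

## Task

Sort the five loose pieces of film on the conservation bench into the three partitioned trays, each with its own kind: the two 35 mm cassettes with the cassettes, the two roll films with the roll films, and the slide box with the slide boxes. Stand each one upright in an empty compartment of its own, down on the tray floor; set it down rather than dropping it. Leave the loupe and the brush where they are.

Things in the scene. Friction and masses are not known exactly. Their poses are not given: they have to be found in the camera images.
- cassette_a: 35 mm film cassette on its flat end: dark steel drum 25 mm in diameter, 42.5 mm tall, bright end caps, black hub 12 mm across on top (47 mm in all), and a film lip, a thin fin down the side reaching 17 mm from the axis along +x (at y -8 to -4 mm). Origin: on the axis at the underside, z up; stands at z 0. Grip the drum with the fingers closing along y, clear of the lip. About 26 g
- cassette_b: Second 35 mm film cassette on its flat end: dark steel drum 25 mm in diameter, 42.5 mm tall, bright end caps, black hub 12 mm across on top (47 mm in all), and a film lip, a thin fin down the side reaching 17 mm from the axis along +x (at y -8 to -4 mm). Origin: on the axis at the underside, z up; stands at z 0. Grip the drum with the fingers closing along y, clear of the lip. About 26 g
- roll_a: 120 roll film on one end of its spool: cream paper roll 24 mm in diameter between two black disc flanges 25.4 mm across and 1.5 mm thick, 65 mm tall in all; from above a black disc with a small grey hub. Taller than a cassette, no lip. Origin: on the axis at the underside, z up; stands at z 0. About 32 g
- roll_b: Second 120 roll film on one end of its spool: cream paper roll 24 mm in diameter between two black disc flanges 25.4 mm across and 1.5 mm thick, 65 mm tall in all; from above a black disc with a small grey hub. Taller than a cassette, no lip. Origin: on the axis at the underside, z up; stands at z 0. About 32 g
- slide_box: Small beige carton of slides standing on edge, 58 mm (x) by 28 mm (y, the thin way) and 58 mm tall, with a brown cardboard lid band around its top. Origin: centre of the underside; z up. Stands on the bench at z 0. About 75 g
- tray_cassettes: Shallow grey partitioned tray already holding film cassettes. Fixed. Origin: centre of underside, x to its back, y left. 113 (x) by 168 (y) mm, floor top z 3, all walls 3 thick with tops at z 18. Two rows of 3 square cells, 52 clear, centres x -27.5 (front), +27.5 and y -55, 0, 55. Cassettes fixed in it, tops at z 50, fill the back row and front middle. Empty: (-27.5, -55) and (-27.5, 55) mm
- tray_rolls: Shallow grey partitioned tray already holding roll films. Fixed. Origin: centre of underside, x to its back, y left. 113 (x) by 168 (y) mm, floor top z 3, all walls 3 thick with tops at z 18. Two rows of 3 square cells, 52 clear, centres x -27.5 (front), +27.5 and y -55, 0, 55. Roll films fixed in it, tops at z 68, fill the back row and the front cell at y 55. Empty: (-27.5, -55) and (-27.5, 0) mm
- tray_boxes: Shallow grey partitioned tray already holding slide boxes on edge. Fixed. Origin: centre of underside, x to its back, y left. 88 (x) by 168 (y) mm, floor top z 3, all walls 3 thick with tops at z 18. One row of 3 cells, 82 (x) by 52 (y) clear, centres x 0, y -55, 0, 55. Slide boxes fixed at y -55 and 0, tops at z 61, thin way along y. Empty: (0, 55) mm
- loupe: Bystander, loose: black viewing loupe, 42 mm across at its foot, 33 mm at the top, 36 mm tall, with a glass lens on top; it stands among the film. Not film: leave it where it is. Origin: centre of the underside
- brush: Bystander, loose: flat dusting brush of eight bamboo sticks side by side with cream bristles, 146 mm long (x, from -80 mm at the handle end to +66 mm at the bristles) by 80 mm wide, 10 mm thick, lying off to the robot's left. Leave it where it is. Origin: on the underside, between handle and bristles
Things that resemble listed ones, but are neither listed nor needed, are in the scene too. What is shaped like the cassette_b but pink is not meant.

How it is judged (in metres and radians):
At the end, for the whole second after the job is handed in: Both cassettes stand in the two empty compartments of the cassette tray, both roll films in the two empty compartments of the roll-film tray and the slide box in the empty compartment of the slide-box tray, each down on the tray floor (within 4 mm), upright within 0.12 rad (7 degrees) and at rest (x of cassette_a in the frame of tray_cassettes between -0.048 and -0.006 m and y of cassette_a in the frame of tray_cassettes between -0.078 and 0.078 m and z of cassette_a in the frame of tray_cassettes between 0 and 0.007 m and angle between each of cassette_a, cassette_b, roll_a, roll_b, slide_box's own z axis and vertical below 0.12 rad and linear speed of each of cassette_a, cassette_b, roll_a, roll_b, slide_box below 0.02 m/s and angular speed of each of cassette_a, cassette_b, roll_a, roll_b, slide_box below 0.2 rad/s and x of cassette_b in the frame of tray_cassettes between -0.048 and -0.006 m and y of cassette_b in the frame of tray_cassettes between -0.078 and 0.078 m and z of cassette_b in the frame of tray_cassettes between 0 and 0.007 m and x of roll_a in the frame of tray_rolls between -0.048 and -0.006 m and y of roll_a in the frame of tray_rolls between -0.078 and 0.078 m and z of roll_a in the frame of tray_rolls between 0 and 0.007 m and x of roll_b in the frame of tray_rolls between -0.048 and -0.006 m and y of roll_b in the frame of tray_rolls between -0.078 and 0.078 m and z of roll_b in the frame of tray_rolls between 0 and 0.007 m and x of slide_box in the frame of tray_boxes between -0.03 and 0.03 m and y of slide_box in the frame of tray_boxes between 0.03 and 0.078 m and z of slide_box in the frame of tray_boxes between 0 and 0.007 m); the robot touches nothing.
It fails at once if the loupe is disturbed (moved more than 15 mm) (distance of loupe from where it was at the start of the episode above 0.015 m).
It fails at once if the brush is disturbed (moved more than 15 mm) (distance of brush from where it was at the start of the episode above 0.015 m).
It fails at once if a piece of film is dropped or thrown (faster than 0.6 m/s with no finger touching it) ((linear speed of cassette_a above 0.6 m/s and contact force between the fingers and cassette_a below 0.01 N) or (linear speed of cassette_b above 0.6 m/s and contact force between the fingers and cassette_b below 0.01 N) or (linear speed of roll_a above 0.6 m/s and contact force between the fingers and roll_a below 0.01 N) or (linear speed of roll_b above 0.6 m/s and contact force between the fingers and roll_b below 0.01 N) or (linear speed of slide_box above 0.6 m/s and contact force between the fingers and slide_box below 0.01 N)).
It also fails if it takes over 120 s, if anything falls off the work surface, if the arm or the gripper's body presses on something with over 40 N, if the wrist force passes 120 N, or if a joint passes its speed limit or range.

## Working session

There is one attempt and no reset: what is moved stays moved. The work goes in short steps, Python scripts to look and compute and a tool call to move; the robot and the scene stay as the last step left them, time stands still between calls to the robot, and variables do not carry over. Pictures are saved under pics/ and viewed, about 12 in all and at most 16, crops included, and the job is handed in when it is done.

Besides the shell and the picture viewer there is one more tool, called as name(argument=value, ...), one argument or row to a line, values as JSON. move_arm: Moves the arm, as the interface text tells. Its arguments: {"type":"object","properties":{"commands":{"type":"array","items":{"type":"array","items":{"type":"number"}}},"grip":{"type":"number"}},"required":["commands"]}

```bash
mkdir -p pics
cat > h.py <<'E'
import numpy as np, cv2
from bench import bot
def cam(n):
    c=bot.camera(n); R=cv2.Rodrigues(np.array(c['rvec'],float))[0]; c['R']=R; c['t']=np.array(c['tvec'],float).ravel(); c['C']=-R.T@c['t']; return c
def onplane(c,u,v,z):
    d=c['R'].T@np.linalg.solve(c['K'],[u,v,1.]); s=(z-c['C'][2])/d[2]; return c['C']+s*d
def cloud(c):
    h,w=c['depth'].shape; u,v=np.meshgrid(np.arange(w),np.arange(h)); D=c['depth']
    p=np.stack([u*D,v*D,D],-1)@np.linalg.inv(c['K']).T
    return (p-c['t'])@c['R']
def save(n,img,s=1):
    img=cv2.resize(img,None,fx=s,fy=s,interpolation=cv2.INTER_CUBIC); cv2.imwrite(f'pics/{n}.png',img[...,::-1])
E
python3 - <<'E'
from h import *
s=bot.sense(); print(s['t'],s['position'],np.round(s['tcp_rot'],3),s['finger_gap'])
for n in('scene','side'):
    c=cam(n); print(n,c['C'],c['K'][0,0]); save(n+'0',c['img'],1.5)
    np.save(n+'0.npy',c,allow_pickle=True)
E
```

```text
0.0 [205.96351517 615.87127143 247.39692409] [[ 0.317 -0.001 -0.948]
 [ 0.948 -0.002  0.317]
 [-0.002 -1.    -0.   ]] 85.50769464897346
scene [1083.43200825  307.77719776  874.86785166] 403.08769697759374
side [332.55831008 518.80845531 629.82968575] 346.57014967799444
```

View pics/scene0.png

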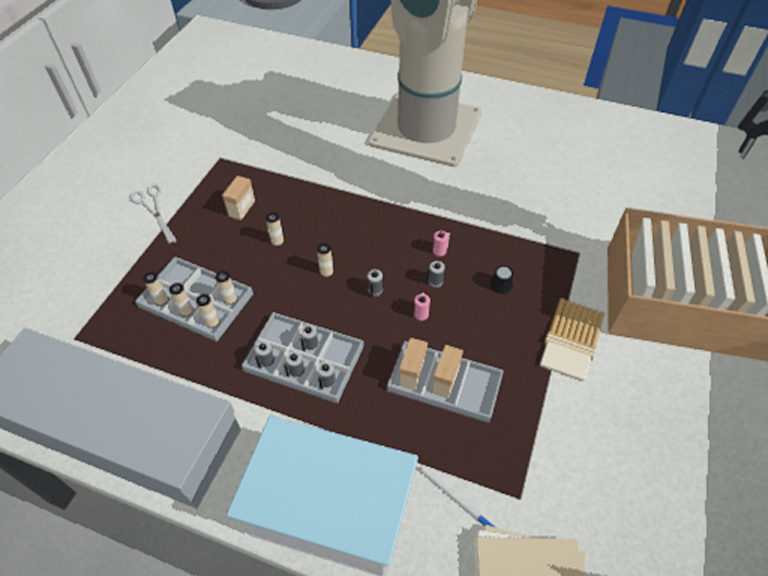

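View pics/side0.png

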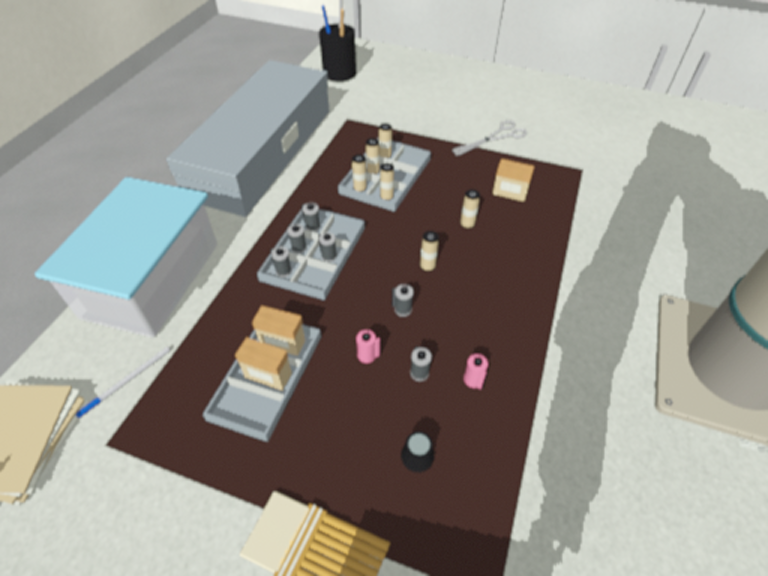

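```bash
cat > m.py <<'E'
from h import *
for n in('scene','side'):
    c=np.load(n+'0.npy',allow_pickle=True).item(); P=cloud(c); ok=(c['depth']>0)&(P[...,0]>330)&(P[...,0]<860)&(abs(P[...,1])<460)
    g=P[ok]; print(n,'z percentiles',np.percentile(g[:,2],[5,30,50]))
    m=(ok&(P[...,2]>24)&(P[...,2]<75)).astype(np.uint8)
    k,L,st,_=cv2.connectedComponentsWithStats(m)
    for i in range(1,k):
        if st[i,4]<25: continue
        q=P[L==i]; zt=np.percentile(q[:,2],95); col=c['img'][L==i].mean(0)
        tp=q[q[:,2]>zt-4]; b=(tp[:,:2].min(0)+tp[:,:2].max(0))/2
        print(st[i,:2]+st[i,2:4]//2,st[i,4],'zt %.0f'%zt,'top mean',tp[:,:2].mean(0).round(),'mid',b.round(),'ext',np.ptp(tp[:,:2],axis=0).round(),col.round())
    # trays: grey-blue pixels, z 0..22
    I=c['img'].astype(int); gm=(ok&(P[...,2]<22)&(P[...,2]>-6)&(I[...,2]>85)&(I[...,2]>=I[...,0])).astype(np.uint8)
    k,L,st,_=cv2.connectedComponentsWithStats(gm)
    for i in range(1,k):
        if st[i,4]<300: continue
        q=P[L==i]; q=q[q[:,2]>13]; r=cv2.minAreaRect(q[:,:2].astype(np.float32)); print('tray',st[i],np.round(r[0]),np.round(r[1]),round(r[2],1))
E
python3 m.py
```

```text
scene z percentiles [-2.45749061 -0.19548822  1.10768701]
[159 129] 304 zt 59 top mean [ 372. -269.] mid [ 371. -270.] ext [62. 30.] [181. 156. 125.]
[182 149] 133 zt 67 top mean [ 426. -163.] mid [ 425. -162.] ext [24. 23.] [131. 125. 115.]
[295 159] 85 zt 48 top mean [342. 139.] mid [340. 138.] ext [19. 19.] [172. 116. 136.]
[216 170] 138 zt 66 top mean [461. -43.] mid [461. -42.] ext [24. 26.] [122. 116. 107.]
[291 180] 104 zt 46 top mean [414. 155.] mid [413. 153.] ext [23. 27.] [109. 110. 111.]
[336 183] 119 zt 38 top mean [380. 269.] mid [378. 268.] ext [33. 31.] [ 95.  99. 100.]
[250 186] 98 zt 46 top mean [471.  59.] mid [470.  58.] ext [25. 23.] [112. 113. 115.]
[411 191] 85 zt 69 top mean [353. 456.] mid [353. 456.] ext [43.  7.] [108.  86.  64.]
[102 190] 169 zt 69 top mean [ 628. -291.] mid [ 628. -291.] ext [24. 26.] [126. 121. 111.]
[150 189] 158 zt 69 top mean [ 582. -178.] mid [ 581. -179.] ext [24. 26.] [128. 123. 113.]
[120 197] 168 zt 69 top mean [ 632. -237.] mid [ 632. -237.] ext [24. 26.] [129. 125. 115.]
[282 201] 100 zt 47 top mean [491. 152.] mid [491. 150.] 
[... 2410 characters left out ...]
 122.]
[280 239] 172 zt 48 top mean [412. 156.] mid [412. 155.] ext [21. 24.] [129. 131. 131.]
[317 245] 161 zt 48 top mean [338. 140.] mid [339. 140.] ext [18. 21.] [196. 126. 151.]
[ 24 290] 982 zt 26 top mean [829. 411.] mid [824. 402.] ext [ 72. 115.] [211. 198. 161.]
[279 298] 308 zt 38 top mean [378. 269.] mid [379. 268.] ext [33. 32.] [103. 111. 110.]
tray [141  70  79  75 516] [ 796. -212.] [361.  64.] 80.0
tray [225  94  62  47 891] [ 602. -235.] [173. 113.] 83.6
tray [ 171  140   72   60 1523] [645.  -2.] [172. 114.] 89.7
tray [ 70 159  74  66 386] [799. 149.] [208.  67.] 74.4
tray [ 135  217   79   77 1877] [607. 232.] [ 89. 169.] 0.8
tray [ 50 232  63  47 314] [0. 0.] [0. 0.] 0.0
```

```bash
cat > go.py <<'E'
import sys
from h import *
# python3 go.py x y z jawdeg : shift (cm) along tool axes and turn (deg) from the measured pose
def delta(x,y,z,a):
    s=bot.sense(); R=np.array(s['tcp_rot']); d=R.T@(np.array([x,y,z])-s['position'])/10
    cur=np.degrees(np.arctan2(R[1,0],R[0,0])); t=(cur-a+90)%180-90
    print('t %.1f'%s['t'],'pos',np.round(s['position']),'jaw %.1f'%cur,'q7 %.2f'%s['qpos'][6],'tilt',np.round(R[2,[0,2]],3),'gap %.1f'%s['finger_gap'],'F',np.round(s['force'],1))
    print('-> shift',d.round(2),'turn %.1f'%t,'rows>=%.0f'%max(np.ceil(np.linalg.norm(d)/6.25),np.ceil(abs(t)/10.7)))
if __name__=='__main__':
    a=list(map(float,sys.argv[1:]))
    for i in range(0,len(a),4): delta(*a[i:i+4])
E
python3 go.py 445 108 250 90
```

```text
t 0.1 pos [206. 616. 247.] jaw 71.5 q7 -0.02 tilt [-0.002 -0.   ] gap 85.5 F [-0.3  0.3  0.4]
-> shift [-40.59  -0.18 -38.78] turn -18.5 rows>=9
```

move_arm(
  commands=[
    [-40.6, -0.2, -38.8, -18.5],
    [-40.6, -0.2, -38.8, -18.5],
    [-40.6, -0.2, -38.8, -18.5],
    [-40.6, -0.2, -38.8, -18.5],
    [-40.6, -0.2, -38.8, -18.5],
    [-40.6, -0.2, -38.8, -18.5],
    [-40.6, -0.2, -38.8, -18.5],
    [-40.6, -0.2, -38.8, -18.5],
    [-40.6, -0.2, -38.8, -18.5],
    [-40.6, -0.2, -38.8, -18.5],
  ],
)

```text
t: 1.35
position: [447.0, 102.8, 250.2]
tcp_rot: [[0.01, 0.001, -1.0], [1.0, -0.002, 0.01], [-0.002, -1.0, -0.001]]
force: [-0.4, 1.0, 0.5]
finger_gap: 85.1
```

Run:
```python
from h import *
from go import delta
delta(445,108,250,90)
c=cam('wrist'); np.save('w1.npy',c,allow_pickle=True); print(c['C'],c['K'][0,0])
for p in ((412.5,155),(470,58.5)): 
    q=c['K']@(c['R']@np.array([*p,45])+c['t']); print(q[:2]/q[2])
save('w1',c['img'],1.5)
```

```text
t 1.4 pos [447. 103. 250.] jaw 89.4 q7 1.27 tilt [-0.002 -0.001] gap 85.1 F [-0.4  1.   0.5]
-> shift [0.52 0.02 0.2 ] turn -0.6 rows>=1
[365.9573302  102.67230777 375.71067755] 327.192445773514
[313.0193337  124.81487885]
[219.66945379 180.39363977]
```

View pics/w1.png

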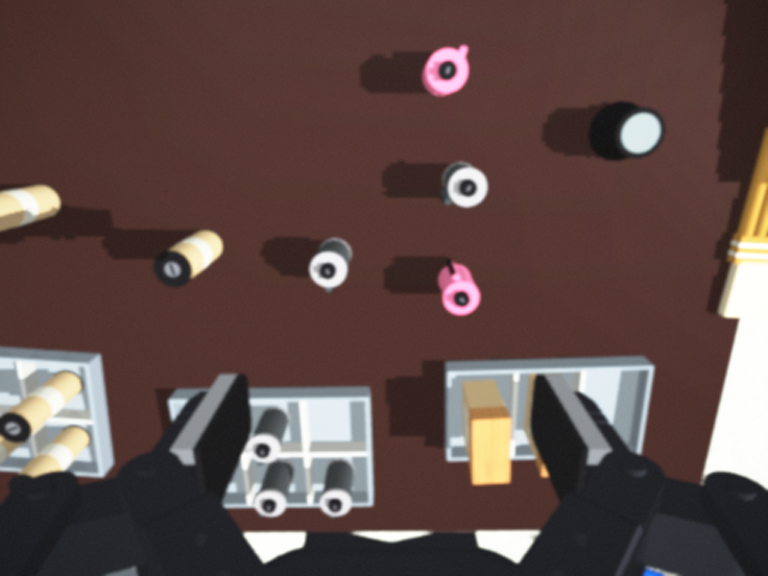

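Dark cassettes are at (467,187) and (328,270). Their pink look-alikes, at (447,70) and (461,298), are not meant. I'll enlarge one crop to find the lips.

Run:
```python
from h import *
c=np.load('w1.npy',allow_pickle=True).item(); I=c['img']
a=I[100:150,285:335]; b=I[150,0]; b=I[155:205,195:245]
o=np.hstack([a,b]); o=np.clip(o.astype(float)*1.8,0,255).astype(np.uint8); save('w1c',o,8)
```

```text
(no output)
```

View pics/w1c.png

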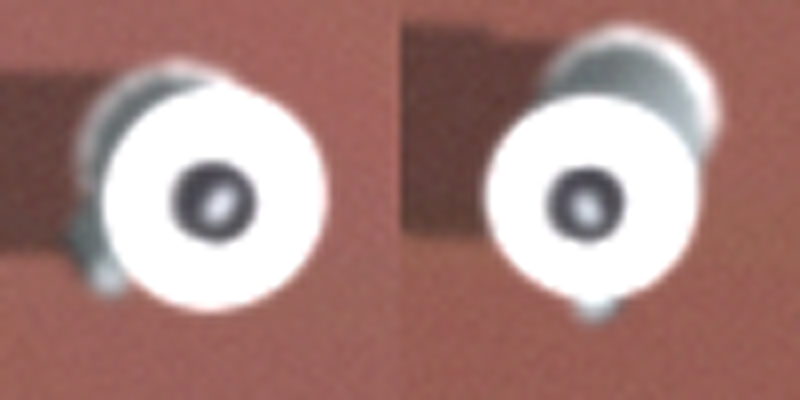

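Both dark grey cassettes are confirmed. The left crop's lip points lower-left (yaw about -33°), the right crop's lip points down (yaw about +21°). The first grasp uses a jaw angle of 57°.

```bash
python3 go.py 412.5 155 130 57
```

```text
t 1.4 pos [446. 106. 250.] jaw 89.7 q7 1.27 tilt [-0.001  0.   ] gap 85.7 F [ 0.7  0.9 -0.2]
-> shift [ 4.9  12.01  3.36] turn 32.7 rows>=4
```

move_arm(
  commands=[
    [4.8, 6, 3.4, 32.7],
    [4.8, 12, 3.4, 32.7],
    [4.8, 12, 3.4, 32.7],
    [4.8, 12, 3.4, 32.7],
    [4.8, 12, 3.4, 32.7],
  ],
)

```text
t: 2.02
position: [411.6, 157.3, 130.9]
tcp_rot: [[0.537, 0.001, -0.844], [0.844, 0.001, 0.537], [0.001, -1.0, -0.0]]
force: [-0.2, 0.3, 0.7]
finger_gap: 85.3
```

```bash
python3 go.py 412.5 155 36 57
```

```text
t 2.0 pos [412. 157. 131.] jaw 57.5 q7 0.73 tilt [ 0.001 -0.   ] gap 85.3 F [-0.2  0.3  0.7]
-> shift [-0.16  9.49 -0.19] turn 0.5 rows>=2
```

move_arm(
  commands=[
    [-0.1, 3, -0.1, 0],
    [-0.1, 6, -0.1, 0],
    [-0.1, 8, -0.1, 0],
    [-0.1, 9.4, -0.1, 0],
    [-0.1, 9.4, -0.1, 0],
    [-0.1, 9.4, -0.1, 0],
  ],
)

```text
t: 2.78
position: [412.2, 155.6, 36.7]
tcp_rot: [[0.539, 0.001, -0.842], [0.842, 0.001, 0.539], [0.001, -1.0, -0.0]]
force: [0.3, 0.0, 0.7]
finger_gap: 85.2
```

move_arm(
  commands=[
    [0, 0, 0, 0],
    [0, 0, 0, 0],
    [0, 0, 0, 0],
    [0, 0, 0, 0],
    [0, 0, 0, 0],
    [0, 0, 0, 0],
    [0, 0, 0, 0],
    [0, 0, 0, 0],
  ],
  grip=1,
)

```text
t: 3.78
position: [411.8, 155.0, 36.8]
tcp_rot: [[0.54, 0.001, -0.841], [0.841, 0.001, 0.54], [0.001, -1.0, -0.0]]
force: [-0.9, 0.7, 6.8]
finger_gap: 23.2
```

Run:
```python
from h import *
from go import delta
delta(412.5,155,36,57)
c=cam('side'); save('s1',np.hstack([c['img'][190:290,215:335]]),5)
c=cam('wrist'); save('w2',c['img'],1)
```

```text
t 3.8 pos [412. 155.  37.] jaw 57.3 q7 1.50 tilt [ 0.001 -0.   ] gap 23.2 F [-0.9  0.7  6.8]
-> shift [ 0.04  0.08 -0.06] turn 0.3 rows>=1
```

View pics/s1.png

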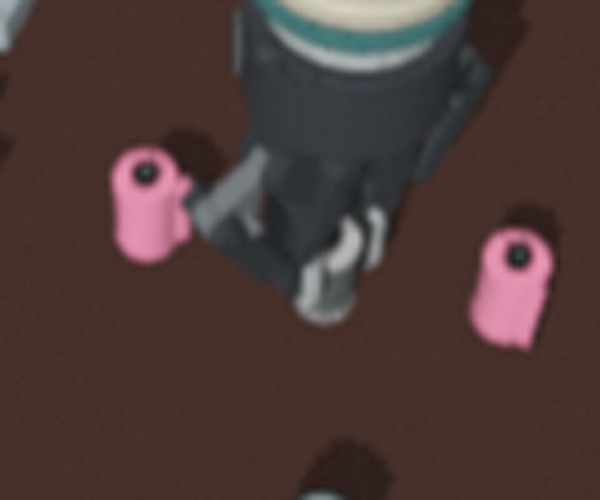

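move_arm(
  commands=[
    [0, -2, 0, 0],
    [0, -6, 0, 0],
    [0, -11, 0, 0],
    [0, -12, 0, 0],
    [0, -12, 0, 0],
  ],
)

```text
t: 4.5
position: [411.6, 155.4, 156.5]
tcp_rot: [[0.539, 0.001, -0.842], [0.842, 0.001, 0.539], [0.001, -1.0, -0.0]]
force: [-0.1, -0.1, -1.2]
finger_gap: 23.2
```

```bash
python3 go.py 618 54 150 45
```

```text
t 4.5 pos [412. 155. 156.] jaw 57.4 q7 1.28 tilt [ 0.001 -0.   ] gap 23.2 F [-0.1 -0.1 -1.2]
-> shift [  2.6    0.65 -22.85] turn 12.4 rows>=4
```

move_arm(
  commands=[
    [0.6, 0, -5, 3],
    [1.2, 0, -10, 6],
    [1.8, 0.3, -16, 9],
    [2.6, 0.6, -22.8, 12.4],
    [2.6, 0.6, -22.8, 12.4],
    [2.6, 0.6, -22.8, 12.4],
    [2.6, 0.6, -22.8, 12.4],
  ],
)

```text
t: 5.38
position: [615.7, 54.9, 149.3]
tcp_rot: [[0.708, -0.003, -0.707], [0.707, 0.001, 0.708], [-0.001, -1.0, 0.003]]
force: [-0.1, 0.2, -0.4]
finger_gap: 23.3
```

Run:
```python
from h import *
from go import delta
delta(618,54,40.5,45)
c=cam('wrist'); save('w3',c['img'],1.5)
```

```text
t 5.4 pos [616.  55. 149.] jaw 45.0 q7 1.24 tilt [-0.001  0.003] gap 23.3 F [-0.1  0.2 -0.4]
-> shift [ 0.11 10.87 -0.26] turn -0.0 rows>=2
```

View pics/w3.png

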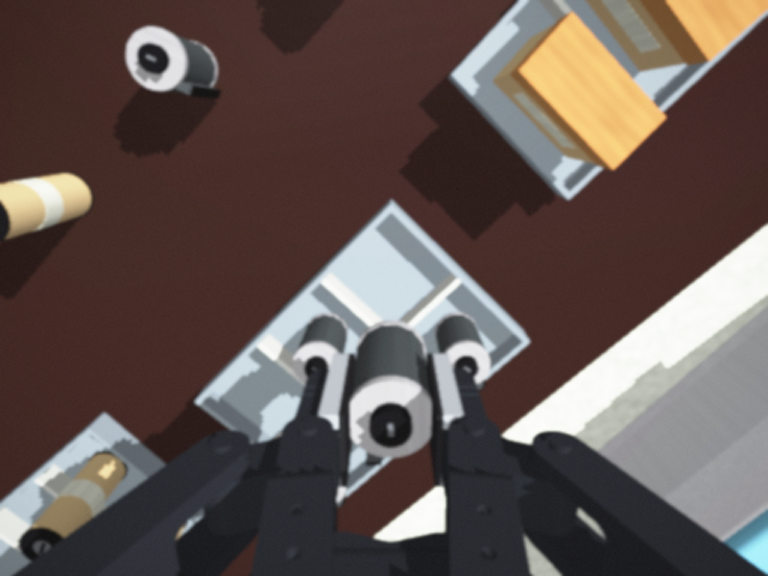

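The cassette hangs upright at (390,390), with the empty front-left cell at (385,260). I'll set it down now.

move_arm(
  commands=[
    [0.1, 3, -0.2, 0],
    [0.1, 6, -0.2, 0],
    [0.1, 8, -0.2, 0],
    [0.1, 9.5, -0.2, 0],
    [0.1, 10.3, -0.2, 0],
    [0.1, 10.7, -0.2, 0],
    [0.1, 10.8, -0.2, 0],
    [0.1, 10.8, -0.2, 0],
  ],
)

```text
t: 6.42
position: [620.0, 52.9, 42.8]
tcp_rot: [[0.708, 0.001, -0.706], [0.706, 0.0, 0.708], [0.001, -1.0, -0.001]]
force: [0.2, 0.4, -0.2]
finger_gap: 22.6
```

```bash
python3 go.py 618 54 40 45
```

```text
t 6.4 pos [620.  53.  43.] jaw 44.9 q7 1.34 tilt [ 0.001 -0.001] gap 22.6 F [ 0.2  0.4 -0.2]
-> shift [-0.07  0.28  0.22] turn -0.1 rows>=1
```

move_arm(
  commands=[
    [0, 0.1, 0, 0],
    [0, 0.2, 0, 0],
    [0, 0.3, 0, 0],
    [0, 0.3, 0, 0],
  ],
)

```text
t: 6.92
position: [619.8, 53.0, 39.9]
tcp_rot: [[0.708, 0.0, -0.706], [0.706, 0.0, 0.708], [0.0, -1.0, 0.0]]
force: [-1.6, 0.8, 5.0]
finger_gap: 23.1
```

Contact at 5 N, so it is on the tray floor. Release by opening part way, then rise.

move_arm(
  commands=[
    [0, 0, 0, 0],
    [0, 0, 0, 0],
    [0, 0, 0, 0],
    [0, 0, 0, 0],
  ],
  grip=0.15,
)

```text
t: 7.42
position: [619.6, 53.0, 39.2]
tcp_rot: [[0.708, -0.0, -0.706], [0.706, -0.0, 0.708], [-0.0, -1.0, 0.0]]
force: [-0.6, -0.1, 0.1]
finger_gap: 36.5
```

move_arm(
  commands=[
    [0, -2, 0, 0],
    [0, -6, 0, 0],
    [0, -11, 0, 0],
    [0, -11, 0, 0],
  ],
)

```text
t: 7.92
position: [622.7, 52.1, 154.7]
tcp_rot: [[0.709, 0.009, -0.706], [0.706, 0.0, 0.709], [0.006, -1.0, -0.006]]
force: [0.9, -0.0, -0.5]
finger_gap: 36.0
```

```bash
python3 go.py 470 58.5 140 111
```

```text
t 7.9 pos [623.  52. 155.] jaw 44.9 q7 1.24 tilt [ 0.006 -0.006] gap 36.0 F [ 0.9 -0.  -0.5]
-> shift [-10.38   1.33  11.24] turn -66.1 rows>=7
```

move_arm(
  commands=[
    [-5, 0, 5, -10],
    [-10.2, 0, 11.2, -20],
    [-10.2, 1.3, 11.2, -30],
    [-10.2, 1.3, 11.2, -40],
    [-10.2, 1.3, 11.2, -50],
    [-10.2, 1.3, 11.2, -60],
    [-10.2, 1.3, 11.2, -66],
    [-10.2, 1.3, 11.2, -66],
    [-10.2, 1.3, 11.2, -66],
  ],
  grip=-1,
)

```text
t: 9.05
position: [468.3, 60.2, 136.4]
tcp_rot: [[-0.355, 0.0, -0.935], [0.935, -0.0, -0.355], [-0.0, -1.0, 0.0]]
force: [-1.0, -0.4, -0.1]
finger_gap: 85.4
```

Run:
```python
from h import *
from go import delta
delta(470,58.5,36.5,111)
c=cam('scene'); save('sc1',c['img'][140:290,80:360],2.7)
```

```text
t 9.1 pos [468.  60. 136.] jaw 110.8 q7 2.17 tilt [-0.  0.] gap 85.4 F [-1.  -0.4 -0.1]
-> shift [-0.22  9.99 -0.1 ] turn -0.2 rows>=2
```

View pics/sc1.png

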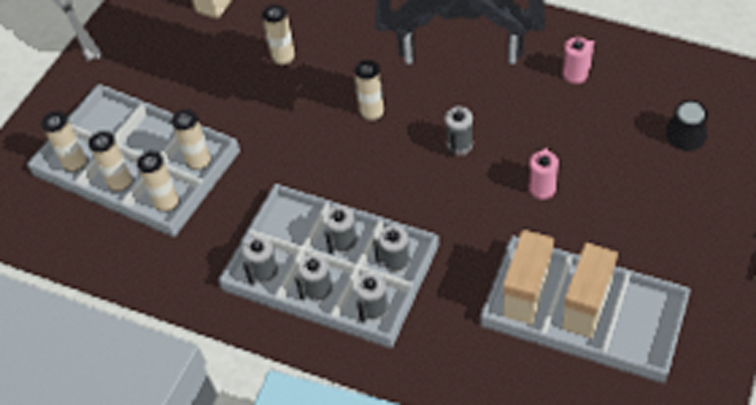

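The first cassette stands upright in its cell at (392,250). Next is the second one at (459,130).

move_arm(
  commands=[
    [-0.1, 3, 0, 0],
    [-0.1, 6, 0, 0],
    [-0.1, 8.5, 0, 0],
    [-0.1, 9.9, 0, 0],
    [-0.1, 9.9, 0, 0],
    [-0.1, 9.9, 0, 0],
  ],
)

```text
t: 9.85
position: [469.2, 59.4, 37.9]
tcp_rot: [[-0.357, 0.001, -0.934], [0.934, -0.0, -0.357], [-0.0, -1.0, -0.001]]
force: [-0.5, 0.3, -0.9]
finger_gap: 85.1
```

move_arm(
  commands=[
    [0, 0, 0, 0],
    [0, 0, 0, 0],
    [0, 0, 0, 0],
    [0, 0, 0, 0],
    [0, 0, 0, 0],
    [0, 0, 0, 0],
    [0, 0, 0, 0],
    [0, 0, 0, 0],
  ],
  grip=1,
)

```text
t: 10.85
position: [468.9, 59.4, 37.8]
tcp_rot: [[-0.357, 0.0, -0.934], [0.934, 0.0, -0.357], [0.0, -1.0, -0.001]]
force: [-0.3, -0.5, 5.6]
finger_gap: 23.2
```

move_arm(
  commands=[
    [0, -2, 0, 0],
    [0, -6, 0, 0],
    [0, -11, 0, 0],
    [0, -12, 0, 0],
    [0, -12, 0, 0],
  ],
)

```text
t: 11.48
position: [468.8, 59.7, 157.6]
tcp_rot: [[-0.357, 0.001, -0.934], [0.934, 0.001, -0.357], [0.0, -1.0, -0.001]]
force: [0.5, 1.4, -1.1]
finger_gap: 23.2
```

```bash
python3 go.py 618 -56 155 135
```

```text
t 11.5 pos [469.  60. 158.] jaw 110.9 q7 2.17 tilt [ 0.    -0.001] gap 23.2 F [ 0.5  1.4 -1.1]
-> shift [-16.14   0.27  -9.8 ] turn -24.1 rows>=4
```

move_arm(
  commands=[
    [-4, 0.2, -2.5, 10],
    [-8, 0.2, -5, 20],
    [-12, 0.2, -7.5, 30],
    [-16.1, 0.2, -9.8, 40],
    [-16.1, 0.2, -9.8, 50],
    [-16.1, 0.2, -9.8, 60],
    [-16.1, 0.2, -9.8, 66],
    [-16.1, 0.2, -9.8, 66],
    [-16.1, 0.2, -9.8, 66],
  ],
)

```text
t: 12.6
position: [617.1, -56.1, 154.1]
tcp_rot: [[0.707, -0.002, -0.707], [0.707, 0.0, 0.707], [-0.001, -1.0, 0.001]]
force: [0.2, -0.4, -0.4]
finger_gap: 23.1
```

```bash
python3 go.py 618 -56 43 45
```

```text
t 12.6 pos [617. -56. 154.] jaw 45.0 q7 1.43 tilt [-0.001  0.001] gap 23.1 F [ 0.2 -0.4 -0.4]
-> shift [ 0.08 11.11 -0.07] turn -0.0 rows>=2
```

move_arm(
  commands=[
    [0, 3, 0, 0],
    [0, 6, 0, 0],
    [0, 8, 0, 0],
    [0, 10, 0, 0],
    [0, 10.8, 0, 0],
    [0, 11, 0, 0],
    [0, 11.2, 0, 0],
    [0, 11.3, 0, 0],
    [0, 11.4, 0, 0],
    [0, 11.4, 0, 0],
  ],
)

```text
t: 13.85
position: [617.8, -56.0, 41.4]
tcp_rot: [[0.708, 0.0, -0.706], [0.706, 0.0, 0.708], [0.0, -1.0, -0.0]]
force: [-0.1, -0.7, -0.4]
finger_gap: 22.7
```

move_arm(
  commands=[
    [0, 0.05, 0, 0],
    [0, 0.1, 0, 0],
    [0, 0.15, 0, 0],
    [0, 0.15, 0, 0],
  ],
)

```text
t: 14.35
position: [617.8, -56.2, 40.8]
tcp_rot: [[0.708, 0.001, -0.706], [0.706, 0.001, 0.708], [0.001, -1.0, -0.0]]
force: [-2.1, 0.1, 7.5]
finger_gap: 22.8
```

move_arm(
  commands=[
    [0, 0, 0, 0],
    [0, 0, 0, 0],
    [0, 0, 0, 0],
    [0, 0, 0, 0],
  ],
  grip=0.15,
)

```text
t: 14.85
position: [617.6, -56.1, 39.6]
tcp_rot: [[0.708, -0.0, -0.706], [0.706, -0.0, 0.708], [-0.0, -1.0, 0.0]]
force: [0.6, 0.4, -0.1]
finger_gap: 36.4
```

move_arm(
  commands=[
    [0, -2, 0, 0],
    [0, -6, 0, 0],
    [0, -11, 0, 0],
    [0, -12, 0, 0],
    [0, -12, 0, 0],
  ],
)

```text
t: 15.48
position: [618.1, -56.0, 161.2]
tcp_rot: [[0.708, 0.002, -0.706], [0.706, 0.0, 0.708], [0.002, -1.0, -0.001]]
force: [-0.4, -0.2, -0.4]
finger_gap: 36.5
```

```bash
python3 go.py 460.5 -42.5 150 40
```

```text
t 15.5 pos [618. -56. 161.] jaw 44.9 q7 1.42 tilt [ 0.002 -0.001] gap 36.5 F [-0.4 -0.2 -0.4]
-> shift [-10.21   1.08  12.09] turn 4.9 rows>=3
```

move_arm(
  commands=[
    [-5, 0, 6, 4],
    [-10.2, 0, 12, 4],
    [-10.2, 1, 12, 4],
    [-10.2, 1, 12, 4],
    [-10.2, 1, 12, 4],
    [-10.2, 1, 12, 4],
  ],
  grip=-1,
)

```text
t: 16.23
position: [462.0, -43.3, 149.6]
tcp_rot: [[0.755, 0.001, -0.655], [0.655, -0.001, 0.755], [0.0, -1.0, -0.001]]
force: [-0.1, 0.5, 0.5]
finger_gap: 85.5
```

Run:
```python
from h import *
from go import delta
delta(460.5,-42.5,41.5,41)
```

```text
t 16.2 pos [462. -43. 150.] jaw 40.9 q7 1.51 tilt [ 0.    -0.001] gap 85.5 F [-0.1  0.5  0.5]
-> shift [-0.06 10.81  0.17] turn -0.1 rows>=2
```

move_arm(
  commands=[
    [0, 3, 0.1, 0],
    [0, 6, 0.1, 0],
    [0, 9, 0.1, 0],
    [0, 10.8, 0.1, 0],
    [0, 10.8, 0.1, 0],
    [0, 10.8, 0.1, 0],
  ],
)

```text
t: 16.98
position: [460.8, -42.7, 42.2]
tcp_rot: [[0.756, 0.001, -0.655], [0.655, -0.0, 0.756], [0.0, -1.0, -0.001]]
force: [-0.1, 0.2, 0.7]
finger_gap: 85.7
```

move_arm(
  commands=[
    [0, 0, 0, 0],
    [0, 0, 0, 0],
    [0, 0, 0, 0],
    [0, 0, 0, 0],
    [0, 0, 0, 0],
    [0, 0, 0, 0],
    [0, 0, 0, 0],
    [0, 0, 0, 0],
  ],
  grip=1,
)

```text
t: 17.98
position: [460.3, -42.2, 42.2]
tcp_rot: [[0.756, 0.001, -0.655], [0.655, 0.0, 0.756], [0.001, -1.0, -0.0]]
force: [-1.3, 0.1, 6.8]
finger_gap: 22.7
```

move_arm(
  commands=[
    [0, -2, 0, 0],
    [0, -6, 0, 0],
    [0, -11, 0, 0],
    [0, -13, 0, 0],
    [0, -13, 0, 0],
  ],
)

```text
t: 18.6
position: [460.9, -42.2, 172.8]
tcp_rot: [[0.755, 0.003, -0.655], [0.655, 0.0, 0.755], [0.002, -1.0, -0.002]]
force: [-0.2, 0.3, -0.4]
finger_gap: 22.6
```

```bash
python3 go.py 576.5 -233 165 41
```

```text
t 18.6 pos [461. -42. 173.] jaw 40.9 q7 1.48 tilt [ 0.002 -0.002] gap 22.6 F [-0.2  0.3 -0.4]
-> shift [ -3.77   0.81 -21.99] turn -0.1 rows>=4
```

move_arm(
  commands=[
    [-0.9, 0.2, -5, 0],
    [-1.8, 0.4, -10, 0],
    [-2.7, 0.6, -16, 0],
    [-3.7, 0.8, -22, 0],
    [-3.7, 0.8, -22, 0],
    [-3.7, 0.8, -22, 0],
    [-3.7, 0.8, -22, 0],
  ],
)

```text
t: 19.48
position: [575.5, -230.9, 162.9]
tcp_rot: [[0.755, -0.002, -0.656], [0.656, 0.002, 0.755], [0.0, -1.0, 0.003]]
force: [0.1, -0.5, -0.0]
finger_gap: 22.4
```

Run:
```python
from h import *
from go import delta
delta(576.5,-233,47,41)
c=cam('wrist'); save('w4',c['img'],1.5)
```

```text
t 19.5 pos [ 576. -231.  163.] jaw 41.0 q7 1.64 tilt [0.    0.003] gap 22.4 F [ 0.1 -0.5 -0. ]
-> shift [-0.07 11.59 -0.25] turn -0.0 rows>=2
```

View pics/w4.png

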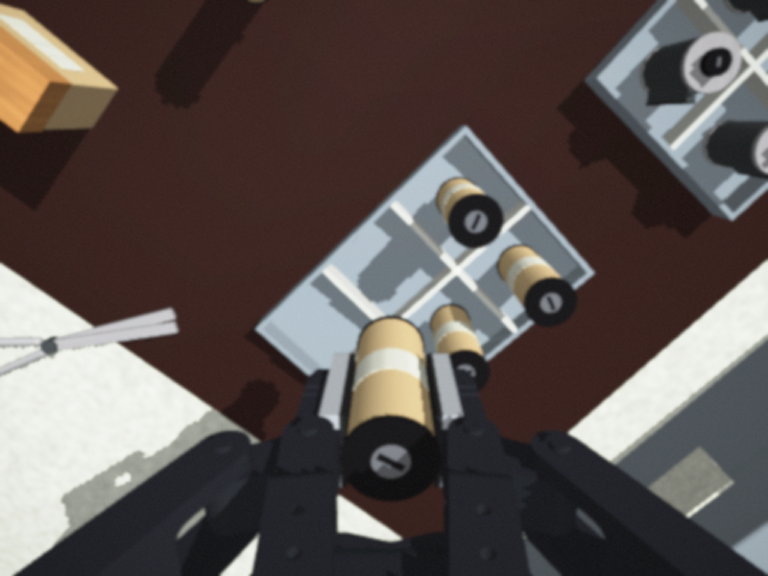

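The roll is held upright at (390,400), and the empty front-middle cell is at about (400,275). Descending.

move_arm(
  commands=[
    [0, 3, -0.1, 0],
    [0, 6, -0.1, 0],
    [0, 9, -0.1, 0],
    [0, 10.8, -0.1, 0],
    [0, 11.3, -0.1, 0],
    [0, 11.5, -0.1, 0],
    [0, 11.6, -0.1, 0],
    [0, 11.7, -0.1, 0],
    [0, 11.7, -0.1, 0],
  ],
)

```text
t: 20.65
position: [577.0, -233.7, 47.1]
tcp_rot: [[0.756, 0.0, -0.655], [0.655, -0.0, 0.756], [0.0, -1.0, -0.0]]
force: [0.2, 0.6, 0.4]
finger_gap: 22.8
```

```bash
python3 go.py 576.5 -233 45 41
```

```text
t 20.6 pos [ 577. -234.   47.] jaw 40.9 q7 1.74 tilt [ 0. -0.] gap 22.8 F [0.2 0.6 0.4]
-> shift [0.01 0.21 0.08] turn -0.1 rows>=1
```

move_arm(
  commands=[
    [0, 0.1, 0, 0],
    [0, 0.18, 0, 0],
    [0, 0.25, 0, 0],
    [0, 0.25, 0, 0],
  ],
)

```text
t: 21.15
position: [576.9, -233.7, 45.3]
tcp_rot: [[0.756, 0.001, -0.655], [0.655, 0.0, 0.756], [0.001, -1.0, -0.0]]
force: [-1.3, 1.7, 7.5]
finger_gap: 22.8
```

move_arm(
  commands=[
    [0, 0, 0, 0],
    [0, 0, 0, 0],
    [0, 0, 0, 0],
    [0, 0, 0, 0],
  ],
  grip=0.15,
)

```text
t: 21.65
position: [576.8, -233.6, 44.1]
tcp_rot: [[0.756, -0.0, -0.655], [0.655, 0.0, 0.756], [-0.0, -1.0, 0.0]]
force: [0.5, -0.3, 0.0]
finger_gap: 36.5
```

move_arm(
  commands=[
    [0, -2, 0, 0],
    [0, -6, 0, 0],
    [0, -11, 0, 0],
    [0, -13, 0, 0],
    [0, -13, 0, 0],
  ],
)

```text
t: 22.28
position: [577.6, -234.0, 176.4]
tcp_rot: [[0.756, 0.003, -0.655], [0.655, -0.001, 0.756], [0.002, -1.0, -0.003]]
force: [-0.2, 0.6, -0.8]
finger_gap: 36.4
```

```bash
python3 go.py 425 -162 155 41
```

```text
t 22.3 pos [ 578. -234.  176.] jaw 40.9 q7 1.63 tilt [ 0.002 -0.003] gap 36.4 F [-0.2  0.6 -0.8]
-> shift [-6.82  2.08 15.44] turn -0.1 rows>=3
```

move_arm(
  commands=[
    [-2.2, 0, 5, 0],
    [-4.5, 0, 10, 0],
    [-6.8, 1, 15.4, 0],
    [-6.8, 2, 15.4, 0],
    [-6.8, 2, 15.4, 0],
    [-6.8, 2, 15.4, 0],
  ],
  grip=-1,
)

```text
t: 23.02
position: [425.8, -162.5, 154.2]
tcp_rot: [[0.756, 0.001, -0.655], [0.655, -0.001, 0.756], [-0.0, -1.0, -0.001]]
force: [0.2, 0.2, -0.2]
finger_gap: 85.4
```

```bash
python3 go.py 425 -162 41.5 41
```

```text
t 23.0 pos [ 426. -162.  154.] jaw 40.9 q7 1.77 tilt [-0.    -0.001] gap 85.4 F [ 0.2  0.2 -0.2]
-> shift [-0.03 11.27  0.11] turn -0.1 rows>=2
```

move_arm(
  commands=[
    [0, 3, 0.1, 0],
    [0, 6, 0.1, 0],
    [0, 9, 0.1, 0],
    [0, 11.2, 0.1, 0],
    [0, 11.2, 0.1, 0],
    [0, 11.2, 0.1, 0],
  ],
)

```text
t: 23.78
position: [424.7, -161.7, 42.8]
tcp_rot: [[0.756, 0.001, -0.655], [0.655, -0.001, 0.756], [0.0, -1.0, -0.001]]
force: [0.3, 0.1, 0.7]
finger_gap: 85.6
```

move_arm(
  commands=[
    [0, 0, 0, 0],
    [0, 0, 0, 0],
    [0, 0, 0, 0],
    [0, 0, 0, 0],
    [0, 0, 0, 0],
    [0, 0, 0, 0],
    [0, 0, 0, 0],
    [0, 0, 0, 0],
  ],
  grip=1,
)

```text
t: 24.78
position: [424.1, -161.0, 42.6]
tcp_rot: [[0.756, 0.001, -0.655], [0.655, 0.0, 0.756], [0.001, -1.0, -0.0]]
force: [0.1, 0.7, 5.7]
finger_gap: 22.6
```

move_arm(
  commands=[
    [0, -2, 0, 0],
    [0, -6, 0, 0],
    [0, -11, 0, 0],
    [0, -13, 0, 0],
    [0, -13, 0, 0],
  ],
)

```text
t: 25.4
position: [424.7, -161.1, 173.3]
tcp_rot: [[0.755, 0.003, -0.655], [0.655, -0.001, 0.755], [0.002, -1.0, -0.002]]
force: [0.1, 0.4, -1.5]
finger_gap: 22.5
```

```bash
python3 go.py 571.5 -287.5 165 41
```

```text
t 25.4 pos [ 425. -161.  173.] jaw 40.9 q7 1.74 tilt [ 0.002 -0.002] gap 22.5 F [ 0.1  0.4 -1.5]
-> shift [  2.8    0.88 -19.17] turn -0.1 rows>=4
```

move_arm(
  commands=[
    [0.7, 0.2, -5, 0],
    [1.4, 0.4, -10, 0],
    [2.1, 0.6, -15, 0],
    [2.8, 0.8, -19.2, 0],
    [2.8, 0.8, -19.2, 0],
    [2.8, 0.8, -19.2, 0],
    [2.8, 0.8, -19.2, 0],
  ],
)

```text
t: 26.28
position: [569.8, -286.6, 163.7]
tcp_rot: [[0.756, -0.001, -0.655], [0.655, 0.002, 0.756], [0.0, -1.0, 0.002]]
force: [0.5, -0.3, 0.5]
finger_gap: 22.7
```

```bash
python3 go.py 571.5 -287.5 47 41
```

```text
t 26.3 pos [ 570. -287.  164.] jaw 40.9 q7 1.71 tilt [0.    0.002] gap 22.7 F [ 0.5 -0.3  0.5]
-> shift [ 0.07 11.67 -0.2 ] turn -0.1 rows>=2
```

move_arm(
  commands=[
    [0, 3, -0.1, 0],
    [0, 6, -0.1, 0],
    [0, 9, -0.1, 0],
    [0, 10.8, -0.1, 0],
    [0, 11.3, -0.1, 0],
    [0, 11.5, -0.1, 0],
    [0, 11.7, -0.1, 0],
    [0, 11.8, -0.1, 0],
    [0, 11.8, -0.1, 0],
  ],
)

```text
t: 27.4
position: [571.7, -288.5, 46.6]
tcp_rot: [[0.756, 0.0, -0.655], [0.655, -0.0, 0.756], [0.0, -1.0, -0.0]]
force: [-0.2, 0.2, -0.7]
finger_gap: 22.9
```

move_arm(
  commands=[
    [0, 0.05, 0, 0],
    [0, 0.1, 0, 0],
    [0, 0.1, 0, 0],
  ],
)

```text
t: 27.78
position: [571.6, -288.6, 45.7]
tcp_rot: [[0.756, 0.0, -0.655], [0.655, 0.0, 0.756], [0.0, -1.0, -0.0]]
force: [-0.9, 0.1, 3.3]
finger_gap: 22.6
```

move_arm(
  commands=[
    [0, 0, 0, 0],
    [0, 0, 0, 0],
    [0, 0, 0, 0],
    [0, 0, 0, 0],
  ],
  grip=0.15,
)

```text
t: 28.28
position: [571.4, -288.5, 45.2]
tcp_rot: [[0.756, -0.0, -0.655], [0.655, -0.0, 0.756], [-0.0, -1.0, 0.0]]
force: [0.6, 0.3, 0.6]
finger_gap: 36.1
```

move_arm(
  commands=[
    [0, -2, 0, 0],
    [0, -6, 0, 0],
    [0, -11, 0, 0],
    [0, -13, 0, 0],
    [0, -13, 0, 0],
  ],
)

```text
t: 28.9
position: [572.3, -289.0, 177.4]
tcp_rot: [[0.756, 0.003, -0.655], [0.655, -0.001, 0.756], [0.002, -1.0, -0.003]]
force: [0.0, -0.1, -0.1]
finger_gap: 36.5
```

Run:
```python
from h import *
from go import delta
delta(420,-260,200,0)
c=cam('side'); P=cloud(c); m=(c['depth']>0)&(P[...,2]>45)&(P[...,2]<66)&(P[...,0]>320)&(P[...,0]<420)&(P[...,1]<-220)&(P[...,1]>-320)
q=P[m]; t=q[q[:,2]>54]; print(len(t),cv2.minAreaRect(t[:,:2].astype(np.float32)))
```

```text
t 28.9 pos [ 572. -289.  177.] jaw 40.9 q7 1.70 tilt [ 0.002 -0.003] gap 36.5 F [ 0.  -0.1 -0.1]
-> shift [-9.6  -2.32 12.16] turn 40.9 rows>=4
175 ((370.62591552734375, -268.93988037109375), (33.118629455566406, 57.676124572753906), 89.56803131103516)
```

move_arm(
  commands=[
    [-3, -1, 4, 10],
    [-6, -2, 8, 20],
    [-9.6, -2.3, 12.2, 30],
    [-9.6, -2.3, 12.2, 40],
    [-9.6, -2.3, 12.2, 41],
    [-9.6, -2.3, 12.2, 41],
  ],
  grip=-1,
)

```text
t: 29.7
position: [419.4, -258.9, 197.5]
tcp_rot: [[1.0, -0.002, -0.002], [0.002, 0.0, 1.0], [-0.002, -1.0, 0.0]]
force: [0.4, -0.4, -0.5]
finger_gap: 85.2
```

```bash
cat > box.py <<'E'
from h import *
from go import delta
delta(370.5,-269,170,0)
c=cam('wrist'); P=cloud(c); m=(c['depth']>0)&(P[...,2]>50)&(P[...,2]<66)&(P[...,0]>310)&(P[...,0]<430)&(P[...,1]<-220)&(P[...,1]>-320)
t=P[m]; print(len(t)); t=t[abs(t[:,2]-np.median(t[:,2]))<3]; print(np.median(t[:,2]),cv2.minAreaRect(t[:,:2].astype(np.float32)), t.mean(0))
save('w5',c['img'],1.5)
E
python3 box.py
```

```text
t 29.7 pos [ 419. -259.  197.] jaw 0.1 q7 1.30 tilt [-0.002  0.   ] gap 85.2 F [ 0.4 -0.4 -0.5]
-> shift [-4.88  2.75 -1.  ] turn 0.1 rows>=1
2346
58.114799275828204 ((371.7816467285156, -270.7290344238281), (29.385364532470703, 58.842918395996094), 89.2766342163086) [ 372.17813696 -270.06065934   58.09824971]
```

View pics/w5.png

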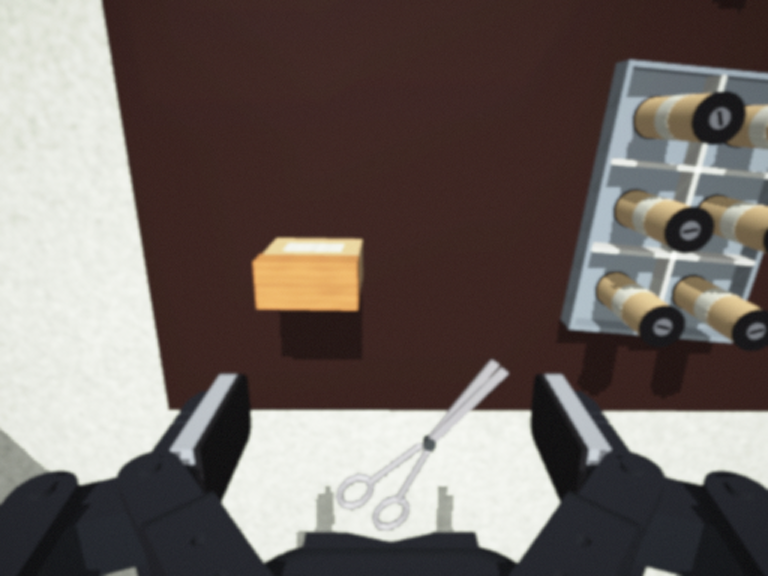

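Both rolls stand in their cells on the right. The box is at (308,275), square to the world (yaw about -0.7°), with its top at z 58. I'll grip it along its length.

```bash
python3 go.py 371.3 -269.8 130 -0.7 371.3 -269.8 41 -0.7
```

```text
t 29.8 pos [ 419. -259.  198.] jaw 0.1 q7 1.30 tilt [-0.001  0.   ] gap 85.6 F [-0.3 -0.9 -0.6]
-> shift [-4.81  6.77 -1.07] turn 0.8 rows>=2
t 29.8 pos [ 419. -259.  198.] jaw 0.1 q7 1.30 tilt [-0.001  0.   ] gap 85.6 F [-0.3 -0.9 -0.6]
-> shift [-4.8  15.67 -1.07] turn 0.8 rows>=3
```

move_arm(
  commands=[
    [-4.8, 2, -1.1, 0.8],
    [-4.8, 6.5, -1.1, 0.8],
    [-4.8, 6.8, -1.1, 0.8],
    [-4.8, 6.8, -1.1, 0.8],
  ],
)

```text
t: 30.25
position: [371.7, -270.7, 130.8]
tcp_rot: [[1.0, 0.0, 0.014], [-0.014, -0.001, 1.0], [0.0, -1.0, -0.001]]
force: [0.4, 0.3, 0.1]
finger_gap: 85.5
```

```bash
python3 go.py 371.3 -269.8 41 -0.7
```

```text
t 30.2 pos [ 372. -271.  131.] jaw -0.8 q7 1.51 tilt [ 0.    -0.001] gap 85.5 F [0.4 0.3 0.1]
-> shift [-0.04  8.98  0.09] turn -0.1 rows>=2
```

move_arm(
  commands=[
    [0, 3, 0.1, 0],
    [0, 5.5, 0.1, 0],
    [0, 8, 0.1, 0],
    [0, 8.9, 0.1, 0],
    [0, 8.9, 0.1, 0],
    [0, 8.9, 0.1, 0],
  ],
)

```text
t: 31.0
position: [372.0, -269.8, 42.2]
tcp_rot: [[1.0, 0.002, 0.015], [-0.015, -0.002, 1.0], [0.002, -1.0, -0.002]]
force: [-0.8, -0.0, 0.4]
finger_gap: 85.3
```

move_arm(
  commands=[
    [0, 0, 0, 0],
    [0, 0, 0, 0],
    [0, 0, 0, 0],
    [0, 0, 0, 0],
    [0, 0, 0, 0],
    [0, 0, 0, 0],
  ],
  grip=1,
)

```text
t: 31.75
position: [371.4, -269.2, 42.0]
tcp_rot: [[1.0, 0.001, 0.015], [-0.015, -0.0, 1.0], [0.001, -1.0, -0.0]]
force: [-0.4, 0.9, 6.1]
finger_gap: 56.8
```

move_arm(
  commands=[
    [0, -2, 0, 0],
    [0, -6, 0, 0],
    [0, -11, 0, 0],
    [0, -13, 0, 0],
    [0, -13, 0, 0],
  ],
)

```text
t: 32.38
position: [371.9, -269.3, 172.4]
tcp_rot: [[1.0, 0.003, 0.015], [-0.015, -0.001, 1.0], [0.003, -1.0, -0.001]]
force: [-0.4, -0.4, -1.1]
finger_gap: 57.4
```

```bash
python3 go.py 480 0 165 0.5; python3 go.py 606.5 287.5 165 0.8
```

```text
t 32.4 pos [ 372. -269.  172.] jaw -0.8 q7 1.34 tilt [ 0.003 -0.001] gap 57.4 F [-0.4 -0.4 -1.1]
-> shift [10.42  0.73 27.09] turn -1.3 rows>=5
t 32.4 pos [ 372. -269.  172.] jaw -0.8 q7 1.34 tilt [ 0.003 -0.001] gap 57.4 F [-0.4 -0.4 -1.1]
-> shift [22.64  0.72 56.02] turn -1.6 rows>=10
```

move_arm(
  commands=[
    [2.1, 0, 5, -1],
    [4.2, 0, 10.5, -1.6],
    [6.4, 0, 16, -1.6],
    [8.7, 0, 21.5, -1.6],
    [10.9, 0, 27, -1.6],
    [13.1, 0, 32.5, -1.6],
    [15.3, 0, 38, -1.6],
    [17.6, 0, 43.5, -1.6],
    [19.8, 0, 49, -1.6],
    [22.6, 0.3, 56, -1.6],
  ],
)

```text
t: 33.62
position: [600.6, 277.0, 166.9]
tcp_rot: [[1.0, -0.002, -0.012], [0.012, -0.001, 1.0], [-0.002, -1.0, -0.001]]
force: [1.6, -0.1, -0.2]
finger_gap: 57.2
```

move_arm(
  commands=[
    [0, 0, 0, 0],
    [0, 0, 0, 0],
    [0, 0, 0, 0],
  ],
)

```text
t: 34.0
position: [600.4, 273.3, 168.3]
tcp_rot: [[1.0, -0.001, -0.009], [0.009, -0.001, 1.0], [-0.001, -1.0, -0.001]]
force: [0.5, -1.1, -0.7]
finger_gap: 57.3
```

Run:
```python
from h import *
from go import delta
delta(606.5,287.5,48,1)
c=cam('wrist'); P=cloud(c); I=c['img'].astype(int)
m=(c['depth']>0)&(P[...,2]>12)&(P[...,2]<22)&(P[...,0]>540)&(P[...,0]<670)&(P[...,1]>130)&(P[...,1]<330)
print(m.sum(),cv2.minAreaRect(P[m][:,:2].astype(np.float32)))
save('w6',c['img'],1.5)
```

```text
t 34.0 pos [600. 273. 168.] jaw 0.5 q7 0.21 tilt [-0.001 -0.001] gap 57.3 F [ 0.5 -1.1 -0.7]
-> shift [ 0.64 12.03  1.42] turn -0.5 rows>=2
1900 ((607.3607788085938, 274.8628845214844), (88.37793731689453, 80.8019790649414), 1.323101282119751)
```

View pics/w6.png

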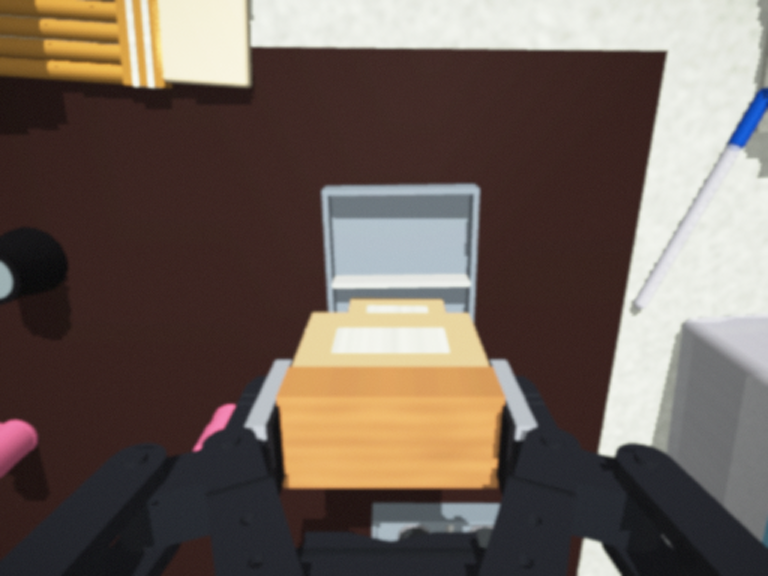

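The box is held upright at (390,390), with the empty left cell at (400,235). The wrist depth puts the tray edge at y 315, as expected. I'll align and set it down.

move_arm(
  commands=[
    [0.6, 2, 1.4, -0.5],
    [0.6, 5, 1.4, -0.5],
    [0.6, 6, 1.4, -0.5],
    [0.6, 6, 1.4, -0.5],
    [0.6, 6, 1.4, -0.5],
  ],
)

```text
t: 34.67
position: [607.4, 289.3, 109.7]
tcp_rot: [[1.0, 0.002, -0.021], [0.021, 0.0, 1.0], [0.002, -1.0, 0.0]]
force: [0.6, 0.0, -0.2]
finger_gap: 57.7
```

```bash
python3 go.py 606.3 287.3 46 1.2
```

```text
t 34.7 pos [607. 289. 110.] jaw 1.2 q7 0.23 tilt [0.002 0.   ] gap 57.7 F [ 0.6  0.  -0.2]
-> shift [-0.12  6.37 -0.2 ] turn -0.0 rows>=2
```

move_arm(
  commands=[
    [-0.1, 2, -0.2, 0],
    [-0.1, 4, -0.2, 0],
    [-0.1, 5.5, -0.2, 0],
    [-0.1, 6, -0.2, 0],
    [-0.1, 6.2, -0.2, 0],
    [-0.1, 6.3, -0.2, 0],
    [-0.1, 6.4, -0.2, 0],
    [-0.1, 6.4, -0.2, 0],
  ],
)

```text
t: 35.67
position: [605.8, 287.5, 45.1]
tcp_rot: [[1.0, 0.0, -0.021], [0.021, 0.0, 1.0], [0.0, -1.0, 0.0]]
force: [-0.6, -1.1, -1.3]
finger_gap: 57.1
```

move_arm(
  commands=[
    [0, 0.05, 0, 0],
    [0, 0.1, 0, 0],
    [0, 0.1, 0, 0],
  ],
)

```text
t: 36.05
position: [605.8, 287.6, 45.1]
tcp_rot: [[1.0, 0.0, -0.021], [0.021, 0.001, 1.0], [0.0, -1.0, 0.001]]
force: [-2.9, -0.1, 6.7]
finger_gap: 57.4
```

Contact at 6.7 N and z 45. Release, rise clear, and check all five.

move_arm(
  commands=[
    [0, 0, 0, 0],
    [0, 0, 0, 0],
    [0, 0, 0, 0],
    [0, 0, 0, 0],
  ],
  grip=-0.7,
)

```text
t: 36.55
position: [605.6, 287.4, 43.6]
tcp_rot: [[1.0, -0.0, -0.021], [0.021, -0.0, 1.0], [-0.0, -1.0, -0.0]]
force: [0.3, 0.1, -0.5]
finger_gap: 72.2
```

move_arm(
  commands=[
    [0, -2, 0, 0],
    [0, -6, 0, 0],
    [0, -11, 0, 0],
    [0, -16, 0, 0],
    [0, -20, 0, 0],
    [-10, -22, 0, 0],
    [-18, -22, 0, 0],
    [-18, -22, 0, 0],
    [-18, -22, 0, 0],
  ],
)

```text
t: 37.67
position: [421.3, 284.3, 264.7]
tcp_rot: [[1.0, -0.004, -0.023], [0.023, 0.003, 1.0], [-0.004, -1.0, 0.003]]
force: [1.5, 0.8, 0.0]
finger_gap: 72.5
```

```bash
python3 - <<'E'
from h import *
c=cam('scene'); save('sc2',c['img'][110:300,80:410],2.4); np.save('scene0.npy',c,allow_pickle=True)
c=cam('side'); np.save('side0.npy',c,allow_pickle=True)
E
python3 m.py
```

```text
scene z percentiles [-2.39555319 -0.07936157  1.33527308]
[295 159] 83 zt 47 top mean [341. 139.] mid [341. 139.] ext [18. 20.] [177. 120. 142.]
[115 175] 160 zt 69 top mean [ 574. -289.] mid [ 574. -289.] ext [26. 26.] [130. 125. 114.]
[132 182] 162 zt 69 top mean [ 579. -233.] mid [ 578. -234.] ext [27. 27.] [129. 124. 115.]
[335 183] 123 zt 38 top mean [380. 268.] mid [378. 268.] ext [32. 30.] [ 98. 101. 103.]
[411 191] 90 zt 70 top mean [354. 457.] mid [353. 456.] ext [44.  7.] [112.  89.  67.]
[102 190] 174 zt 69 top mean [ 628. -292.] mid [ 628. -292.] ext [25. 26.] [130. 125. 115.]
[150 189] 159 zt 69 top mean [ 582. -177.] mid [ 582. -178.] ext [24. 26.] [132. 127. 118.]
[120 197] 165 zt 69 top mean [ 632. -236.] mid [ 632. -236.] ext [25. 25.] [132. 127. 118.]
[282 201] 105 zt 47 top mean [493. 154.] mid [493. 154.] ext [23. 21.] [176. 119. 140.]
[138 204] 165 zt 69 top mean [ 637. -182.] mid [ 637. -183.] ext [25. 25.] [136. 132. 123.]
[185 216] 124 zt 49 top mean [619. -54.] mid [619. -55.] ext [23. 22.] [121. 123. 124.]
[206 223] 130 zt 50 top mean [618.  -2.] mid [619.  
[... 1833 characters left out ...]
.] ext [24. 24.] [197. 126. 152.]
[175 241] 709 zt 63 top mean [603. 233.] mid [604. 232.] ext [60. 30.] [191. 161. 115.]
[317 245] 161 zt 48 top mean [340. 140.] mid [340. 139.] ext [20. 21.] [196. 126. 151.]
[160 264] 777 zt 63 top mean [605. 288.] mid [606. 287.] ext [60. 30.] [197. 167. 120.]
[ 23 289] 957 zt 26 top mean [829. 411.] mid [824. 403.] ext [ 71. 115.] [211. 198. 161.]
[279 298] 306 zt 38 top mean [378. 269.] mid [378. 268.] ext [32. 32.] [103. 111. 111.]
tray [141  87  64  58 416] [ 797. -157.] [261.  65.] 75.7
tray [ 71 159  73  66 379] [800. 148.] [209.  67.] 74.6
tray [ 135  217   79   77 1001] [607. 232.] [ 89. 169.] 1.1
tray [ 50 232  63  47 312] [805. 364.] [0. 0.] 0.0
```

View pics/sc2.png

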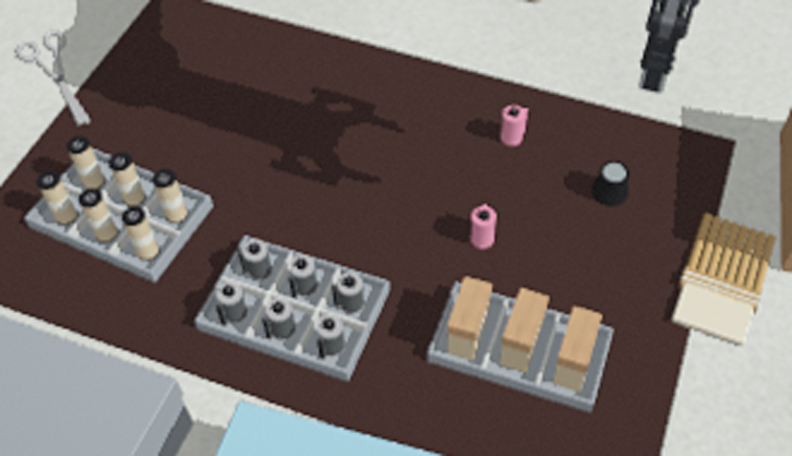

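All five stand in their cells with tops level with the fixed neighbours (69, 50 and 63 mm). The loupe hasn't moved.

```bash
python3 -c "
from bench import bot
s=bot.sense(); print(s['t'],s['force'],abs(s['dq']).max() if hasattr(s['dq'],'max') else s['dq']); print(bot.sign_off())"
```

```text
37.775 [0.16917098 0.17492793 0.98159177] 0.03799470741860174
the job is handed in; nothing more can be done
None
```

All five pieces are in their trays and the job is handed in, at about 38 s of robot time. Each one was lowered until it touched the tray floor with a few newtons, then released.

| Piece | Final position (x, y in mm) | Measured top height | Fixed neighbours' top height |
|---|---|---|---|
| Cassette | 621, 54 | 51 mm | 50 mm |
| Cassette | 619, -55 | 49 mm | 50 mm |
| Roll film | 579, -233 | 69 mm | 69 mm |
| Roll film | 574, -289 | 69 mm | 69 mm |
| Slide box | 606, 287 | 63 mm | 63 mm |

- **Fit and upright:** In the last scene picture every piece stands upright in its own empty compartment. Positions agree with the planned cell centres to within about 3 mm.
- **Bystanders:** The loupe measured at (378, 268) before and after. The brush was never approached and looks unmoved, though I did not measure it precisely. The pink look-alikes were left alone.
- **Arm:** It ended clear of everything, at z 265.
- **Weaker check:** In the last side view the arm's shadow or the arm itself hid most of the cassettes and rolls. One partial reading put the first cassette at (612, 50), so those four rest on the scene view. Both views agree on the slide box.

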